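# Swap the open sample box

### The job

Of the two blue-lidded sample boxes one is latched shut and the other has been left popped open. Use their push latches to swap them: press the shut one's black pad so that its lid pops open for the next specimen, and press the open one's pad so that its lid stays latched shut. Do not let the orange-lidded box come open.

Things in the scene. Friction and masses are not known exactly. Their poses are not given: they have to be found in the camera images.
- lid_a (a joint): hinge angle (rad) of the blue lid of box a: 0 = pressed to its stop, about 0.095 = latched shut, about 0.41 = popped open. Grey box 150 x 110 x 80 mm high, fixed to the bench. Push latch: from latched, pressed 9 of its 11 mm or more and let go, the lid springs open; from open, pressed to the stop (about 43 mm) and let go, it rises 10 mm and stays latched. Shorter presses change nothing.
- pad_a (a point): top centre of the round black press pad (36 mm across, 10 high) near the front edge of lid a. x axis: along the lid to its hinge line, 115 mm off; z: lid normal. Top height over the bench: 99 mm at the stop, 110 latched, 143 popped open (tilted 23 degrees; going down from there it swings 16 mm away from the hinge). Pressing takes 1 N (open) to 4 N (near the stop) if done slowly, then it is solid.
- lid_b (a joint): hinge angle (rad) of the blue lid of box b: 0 = pressed to its stop, about 0.095 = latched shut, about 0.41 = popped open. Box b is the same as box a, with the same push latch. One of a and b starts latched, the other open.
- pad_b (a point): top centre of the round black press pad (36 mm across, 10 high) near the front edge of lid b. x axis: along the lid to its hinge line, 115 mm off; z: lid normal. Top height over the bench: 99 mm at the stop, 110 latched, 143 popped open (tilted 23 degrees; going down from there it swings 16 mm away from the hinge). Pressing takes 1 N (open) to 4 N (near the stop) if done slowly, then it is solid.
- lid_c (a joint): hinge angle (rad) of the orange lid of box c: 0 = pressed to its stop, about 0.095 = latched shut, about 0.41 = popped open. Box c and its push latch are of the same make with an orange lid; it starts latched and is to stay so.
- pad_c (a point): top centre of the round black press pad (36 mm across, 10 high) near the front edge of lid c. x axis: along the lid to its hinge line, 115 mm off; z: lid normal. Top height over the bench: 99 mm at the stop, 110 latched, 143 popped open (tilted 23 degrees; going down from there it swings 16 mm away from the hinge). Pressing takes 1 N (open) to 4 N (near the stop) if done slowly, then it is solid.
Mind the look-alikes: they are no part of the job. Leave any green or pink look-alike of the part that bears lid_a alone.

How it is judged:
At the end, for the whole second after the job is handed in: The blue lid that began shut stands popped open (over 0.3 rad), the blue lid that began open is latched shut and let go (0.05 to 0.15 rad), and the orange lid is still shut (below 0.15 rad) (value of joint lid_a above 0.3 rad and value of joint lid_b between 0.05 and 0.15 rad and value of joint lid_c below 0.15 rad); the robot touches nothing.
It fails at once if the orange-lidded box comes open (value of joint lid_c above 0.18 rad).
It also fails if it takes over 35 s, if anything falls off the work surface, if the arm or the gripper's body presses on something with over 40 N, if the wrist force passes 120 N, or if a joint passes its speed limit or range.

### The arm

A 7-joint arm with a two-finger parallel gripper is mounted at the origin on the work surface. World frame = base frame: x ahead of the robot, y to its left, z up, the work surface at z = 0. Lengths are in m, angles in rad, forces in N, time in s.
With the tool pointing down it reaches from about 0.375 to 0.925 m from the base axis. Payload 3.1 kg.
Tool frame: the origin (TCP) lies midway between the tips of the shut fingers; the grasp point (between the pads) lies 19 mm behind it (env.grip_point_offset is the distance from the TCP to the grasp point, in m); z points along the fingers, y is the line along which they close (so a half turn about z gives the same grasp; the last joint's range is limited). The gripper opens to 85 mm and grips with 20 to 120 N. Pads are 22 mm wide; open, the fingers measure 114 mm over their backs; the gripper's body (76 mm by 85 mm) begins 54 mm behind the grasp point. The pads swing forward as they close: fully open they stand 13 mm farther back than shut.
Start: joints at [1.063, 0.383, 0.044, 1.598, -0.018, 1.161, -0.05], TCP at [0.259, -0.596, 0.231] pointing down, gripper open.
Joint ranges: [-2.61, 2.61], [-0.41, 2.15], [-1.48, 1.57], [0, 2.5], [-1.57, 4.71], [0.05, 1.97], [-2.85, 2.85]. Speed limits (rad/s): [2.79, 2.79, 3.14, 3.14, 3.14, 3.14, 3.14].

### API

Orientations are given as a unit quaternion [w, x, y, z].
In Python, from bench import env, eyes, hand_in, search_frame, regions_of gives the robot as it stands.
- The arm moves only by the tool play_rows, never from a script. Its argument "targets" is a list of rows, each a list of 6 numbers: the shift along the tool's x, y, z in m, then the turn, a rotation vector about the tool's x, y, z in rad. A call has 1 to 12 rows; each row is the pose to reach, as a shift and turn from the pose commanded when the call began, along the tool's axes at that moment; what a row does not reach only later rows make up. A row lasts 1/10 s, in which the tool goes at most 50 mm and 8.59 degrees, less where a joint would pass 70% of its speed; a pose out of reach is approached as far as the arm can. A call with a gripper value outside its range is refused whole. "fingers" is the opening, from -1 (shut) to 1 (fully open), set as the call begins (left out, the last holds). The fingers move at their own pace and stop on an object; the grip force is fixed at half the most. Time passes only in rows, so rows that repeat a pose let the fingers close. It gives the time, the measured TCP pose, the force, the opening and the grip force at its end, in the units of the state.
- env.get_obs(): the state, without advancing time (a new reading comes with each control period).
- eyes.read_camera(name): name is "scene" or "top" or "wrist"; returns a dict with "frame" (400x640x3 uint8, red, green, blue), "vertical_fov" (degrees; the focal length in pixels is half the picture's height over the tangent of half this angle, whatever the lens; pixels are square), "cx", "cy" (the principal point, pixels), "k1" (the pictures are not rectified: a ray, as slopes to the right and down, at radius r is drawn at 1 + k1 r^2 times it, then the intrinsics apply), "view" (4x4, takes a point from world to camera coordinates). Camera axes: x right, y down, z forward; pixel columns grow to the right and rows downward; lengths in m; the calibration is good to about 2 mm. A picture is of the moment at which its call begins. There is no depth.
- hand_in(): hands the job in; it is judged then, once.
Trained networks look in the newest picture that a camera, given by its name, has taken for a name from the list of things; names that differ only in an ending like _2 or _b are one class to them, and where a whole thing is asked for, a point or a joint stands for the part that bears it (a point fixed in the world has none). Each returns a list of dicts, best first, with "score" (0 to 1); they miss things now and then, are a little off and sometimes report something else, mostly with a low value. They report only what shows in the picture. A call takes as long as a camera call. They do not tell look-alikes from the thing itself.
- search_frame(camera, label): "bbox" ([left, top, width, height] in pixels, round what is visible of it).
- regions_of(camera, label): "mask" (400x640 bool, what is visible of it) and "bbox" ([left, top, width, height] in pixels, round what is visible of it).
The state is a dict: "clock": time; "q": joint angles; "joint_vel": joint speeds; "tau": joint torques, N m; "position": TCP position; "tool_rot": TCP orientation; "wrist_force": force on the tool from outside, world axes, zero at the start; "torque": the same for the moment, N m; "finger_gap": finger opening in m; "grip_force": force on a finger pad.
Only numpy, scipy, OpenCV 4.12 (cv2) and the standard library are available. Lean on these libraries where they do the work, as an engineer would, in place of code of your own. Each camera call takes 0.05 s, during which the arm holds its last target. There are 200 camera calls.

## Working session

There is one attempt and no reset: what is moved stays moved. The work goes in short steps, Python scripts to look and compute and a tool call to move; the robot and the scene stay as the last step left them, time stands still between calls to the robot, and variables do not carry over. Pictures are saved under pics/ and viewed, at most 10 in all, crops included, and the job is handed in when it is done.

Besides the shell and the picture viewer there is one more tool, called after ">>>" as name(argument=value, ...) on one line, values as JSON. play_rows: Moves the arm, as the interface text tells. Its arguments: {"type":"object","properties":{"targets":{"type":"array"},"fingers":{"type":"number"}},"required":["targets"]}

```bash
mkdir -p pics; cat > h.py <<'E'
import numpy as np, cv2
from bench import env, eyes, search_frame, regions_of
def cam(n):
    d=eyes.read_camera(n); f=200/np.tan(np.radians(d["vertical_fov"])/2)
    K=np.array([[f,0,d["cx"]],[0,f,d["cy"]],[0,0,1]]); return d,K,np.array([d["k1"],0,0,0,0.])
def at_z(c,uv,z):
    d,K,D=c; p=cv2.undistortPoints(np.array([[uv]],float),K,D)[0,0]
    V=np.array(d["view"]); R=V[:3,:3]; o=-R.T@V[:3,3]; r=R.T@np.array([p[0],p[1],1]); return o+r*(z-o[2])/r[2]
def proj(c,P):
    d,K,D=c; V=np.array(d["view"]); return cv2.projectPoints(np.atleast_2d(np.array(P,float)),cv2.Rodrigues(V[:3,:3])[0],V[:3,3],K,D)[0][:,0]
def save(c,n,box=None,s=1):
    im=c[0]["frame"][:,:,::-1]
    if box: x,y,w,h=box; im=im[y:y+h,x:x+w]
    cv2.imwrite("pics/"+n,cv2.resize(im,None,fx=s,fy=s))
E
python3 - <<'E'
from h import *
o=env.get_obs(); print(o["position"],o["tool_rot"],o["clock"],o["wrist_force"])
for n in ["scene","top"]:
    c=cam(n); save(c,n+"1.png")
    for l in ["pad_a","lid_a","lid_c","pad_c"]:
        print(n,l,[(np.round(r["bbox"]).tolist(),round(r["score"],2)) for r in search_frame(n,l)])
E
```

```text
[ 0.25859434 -0.59530263  0.22986717] [-1.28083631e-03  9.79072039e-01  2.03509696e-01 -3.25337549e-04] 0.0 [ 0.2830287  -0.35685654  0.47650792]
scene pad_a [([207.0, 141.0, 56.0, 49.0], 0.85), ([395.0, 195.0, 58.0, 66.0], 0.83), ([351.0, 130.0, 66.0, 48.0], 0.8), ([291.0, 191.0, 57.0, 59.0], 0.79), ([190.0, 206.0, 62.0, 62.0], 0.7)]
scene lid_a [([206.0, 142.0, 58.0, 44.0], 0.87), ([292.0, 193.0, 59.0, 61.0], 0.7), ([190.0, 203.0, 63.0, 69.0], 0.57), ([350.0, 133.0, 66.0, 46.0], 0.57), ([394.0, 195.0, 62.0, 66.0], 0.56)]
scene lid_c [([206.0, 142.0, 58.0, 44.0], 0.87), ([292.0, 193.0, 59.0, 61.0], 0.7), ([190.0, 203.0, 63.0, 69.0], 0.57), ([350.0, 133.0, 66.0, 46.0], 0.57), ([394.0, 195.0, 62.0, 66.0], 0.56)]
scene pad_c [([207.0, 141.0, 56.0, 49.0], 0.85), ([395.0, 195.0, 58.0, 66.0], 0.83), ([351.0, 130.0, 66.0, 48.0], 0.8), ([291.0, 191.0, 57.0, 59.0], 0.79), ([190.0, 206.0, 62.0, 62.0], 0.7)]
top pad_a [([175.0, 105.0, 77.0, 71.0], 0.97), ([371.0, 251.0, 71.0, 87.0], 0.96), ([401.0, 138.0, 61.0, 78.0], 0.95), ([182.0, 233.0, 74.0, 84.0], 0.83), ([290.0, 141.0, 62.0, 75.0], 0.64)]
top lid_a [([185.0, 229.0, 69.0, 86.0], 0.96), ([370.0, 255.0, 74.0, 84.0], 0.86), ([176.0, 106.0, 74.0, 68.0], 0.78), ([293.0, 142.0, 58.0, 79.0], 0.61), ([397.0, 140.0, 64.0, 73.0], 0.58)]
top lid_c [([185.0, 229.0, 69.0, 86.0], 0.96), ([370.0, 255.0, 74.0, 84.0], 0.86), ([176.0, 106.0, 74.0, 68.0], 0.78), ([293.0, 142.0, 58.0, 79.0], 0.61), ([397.0, 140.0, 64.0, 73.0], 0.58)]
top pad_c [([175.0, 105.0, 77.0, 71.0], 0.97), ([371.0, 251.0, 71.0, 87.0], 0.96), ([401.0, 138.0, 61.0, 78.0], 0.95), ([182.0, 233.0, 74.0, 84.0], 0.83), ([290.0, 141.0, 62.0, 75.0], 0.64)]
```

View pics/scene1.png

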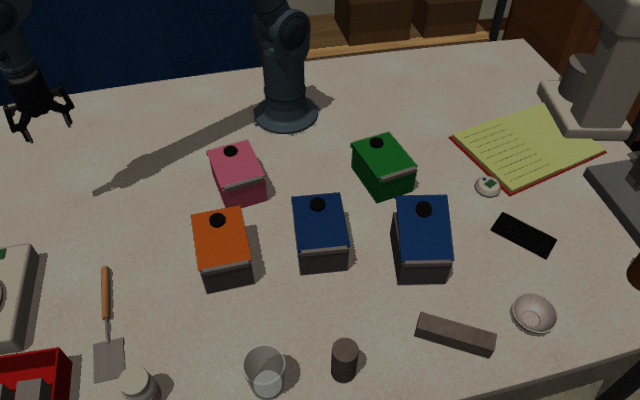

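View pics/top1.png

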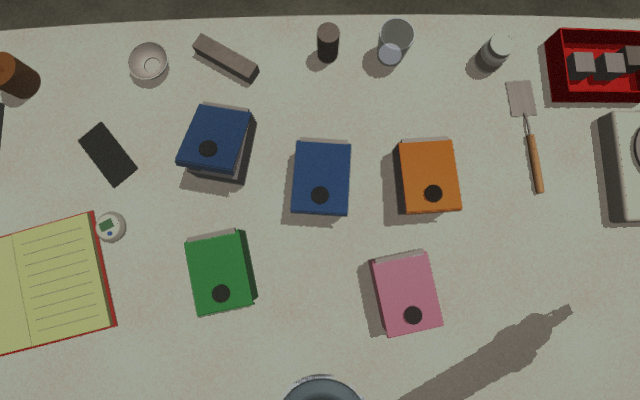

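The scene and top views show these candidates, with top-view pad pixels: blue-left (208,148), which looks tilted and open; blue-middle (319,195), which looks flat and shut; orange (433,193), green (221,293) and pink (412,315). I want the two blue ones. Next I triangulate the pads to check which lid is open.

```bash
python3 - <<'E'
from h import *
from scipy.optimize import least_squares
ct,cs=cam("top"),cam("scene")
def cen(c,uv):
    g=c[0]["frame"].max(2); u,v=uv; m=(g<45).astype(np.uint8)
    n,l,s,ce=cv2.connectedComponentsWithStats(m); w=l[v,u]; return ce[w],s[w]
for nm,a,b in [("open",(208,148),(424,209)),("shut",(319,195),(318,204)),("orange",(433,193),(217,219)),("green",(221,293),(376,142))]:
    (pa,sa),(pb,sb)=cen(ct,a),cen(cs,b)
    r=least_squares(lambda P:np.r_[proj(ct,P)[0]-pa,proj(cs,P)[0]-pb],[.5,0,.1])
    print(nm,pa,sa[2:],pb,sb[2:],r.x.round(4),"res",r.fun.round(2), at_z(ct,pa,.11),at_z(ct,pa,.143))
im=ct[0]["frame"][90:230,165:475,::-1]; cv2.imwrite("pics/crop.png",cv2.resize(im,None,fx=2.5,fy=2.5,interpolation=2))
E
```

```text
open [207.87439614 148.55555556] [ 18  16 207] [423.44343891 208.88235294] [ 17  17 221] [0.5821 0.2109 0.137 ] res [-0.19 -0.04 -0.22  0.06] [0.58897523 0.21833796 0.11      ] [0.58047924 0.20880186 0.143     ]
shut [319.46703297 194.62637363] [ 16  17 182] [316.91752577 203.96391753] [ 17  15 194] [ 0.4894 -0.0078  0.1055] res [ 0.24  0.04  0.28 -0.01] [ 0.48889618 -0.00726351  0.11      ] [ 0.48465289 -0.00721304  0.143     ]
orange [432.66169154 192.80099502] [ 17  16 201] [216.82954545 219.73295455] [ 16  15 176] [ 0.4878 -0.2379  0.1051] res [0.35 0.05 0.39 0.07] [ 0.48727327 -0.23574745  0.11      ] [ 0.48309895 -0.22598791  0.143     ]
green [318.72398056 200.2569529 ] [   640    400 253743] [376.07438017 142.33057851] [ 14  11 121] [0.4703 0.0412 0.2564] res [-28.99  -5.08 -38.32   3.49] [ 0.4775986 -0.0055187  0.11     ] [ 0.47383539 -0.00554237  0.143     ]
```

View pics/crop.png

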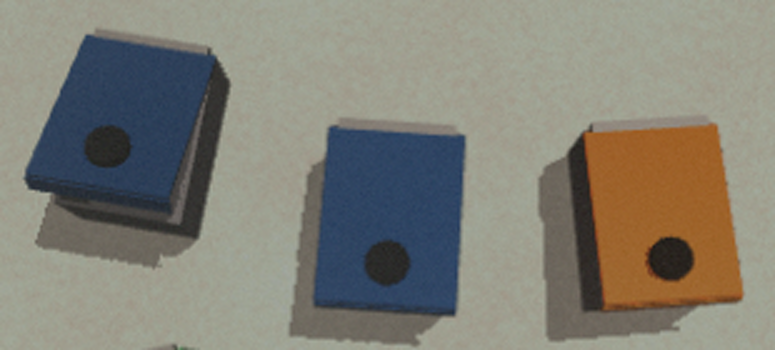

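The crop confirms it. Blue-left has a gap under its lid and its pad is at about z=0.14, so it is open and is box b. Blue-middle is shut with its pad at about z=0.11, so it is box a. Green and pink are the look-alikes.

```bash
cat >> h.py <<'E'
from scipy.spatial.transform import Rotation as Rn
def shift(*Ps):
    o=env.get_obs(); q=o["tool_rot"]; R=Rn.from_quat([q[1],q[2],q[3],q[0]])
    print("tilt z",R.as_matrix()[:,2].round(4),"pos",np.round(o["position"],4),"f",np.round(o["wrist_force"],2),"t",o["clock"],"q",np.round(o["q"],2))
    for P in Ps: print(P,R.inv().apply(np.array(P)-o["position"]).round(4))
E
python3 -c "
from h import *
shift((.488,-.007,.2),(.488,-.007,.13))"
```

```text
tilt z [ 0.  0. -1.] pos [ 0.259  -0.5962  0.2313] f [-0.36 -0.36 -0.92] t 0.6 q [ 1.06  0.38  0.04  1.6  -0.02  1.16 -0.05]
(0.488, -0.007, 0.2) [ 0.4448 -0.4491  0.0313]
(0.488, -0.007, 0.13) [ 0.4448 -0.4491  0.1013]
```

>>> play_rows(targets=[[0.445, -0.449, 0.031, 0, 0, 0], [0.445, -0.449, 0.031, 0, 0, 0], [0.445, -0.449, 0.031, 0, 0, 0], [0.445, -0.449, 0.031, 0, 0, 0], [0.445, -0.449, 0.031, 0, 0, 0], [0.445, -0.449, 0.031, 0, 0, 0], [0.445, -0.449, 0.031, 0, 0, 0], [0.445, -0.449, 0.031, 0, 0, 0], [0.445, -0.449, 0.031, 0, 0, 0], [0.445, -0.449, 0.031, 0, 0, 0], [0.445, -0.449, 0.031, 0, 0, 0], [0.445, -0.449, 0.031, 0, 0, 0]], fingers=-1)

```text
clock: 1.8
position: [0.4769, -0.0359, 0.2024]
tool_rot: [0.0, 0.979, 0.203, 0.001]
wrist_force: [0.8, -1.2, -0.0]
finger_gap: -0.0001
grip_force: 0.0
```

>>> play_rows(targets=[[0.022, -0.022, 0.0, 0, 0, 0], [0.022, -0.022, 0.03, 0, 0, 0], [0.022, -0.022, 0.06, 0, 0, 0], [0.022, -0.022, 0.06, 0, 0, 0], [0.022, -0.022, 0.06, 0, 0, 0]])

```text
clock: 2.3
position: [0.4874, -0.0089, 0.1419]
tool_rot: [-0.0, 0.979, 0.203, -0.001]
wrist_force: [-0.1, -0.4, 0.4]
finger_gap: 0.0002
grip_force: 0.0
```

```bash
python3 -c "
from h import *
c=cam('wrist'); save(c,'w1.png')
print(proj(c,[[.489,-.007,.11],[.259,0,.0]]))
shift((.488,-.007,.11),(.487,-.007,.099))"
```

```text
[[319.9629117  219.08578074]
 [235.609826   355.41399059]]
tilt z [ 0.0016  0.     -1.    ] pos [ 0.4886 -0.009   0.143 ] f [0.87 0.7  0.57] t 2.35 q [ 0.34  0.22 -0.44  2.04  0.12  0.91 -1.33]
(0.488, -0.007, 0.11) [ 0.0002 -0.0021  0.033 ]
(0.487, -0.007, 0.099) [-0.0007 -0.0025  0.044 ]
```

View pics/w1.png

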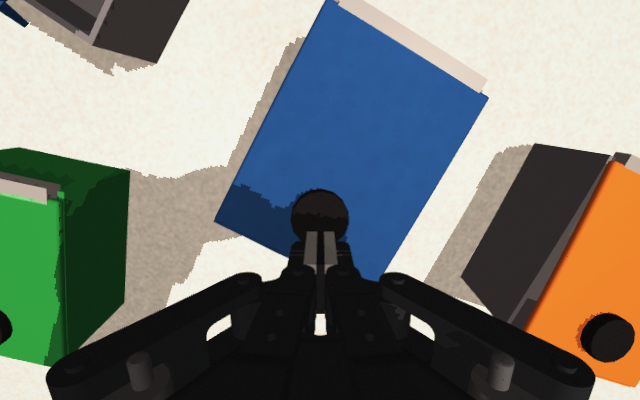

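The wrist view shows the shut blue lid's pad at (320,215), which matches the predicted (320,219), with the closed fingertips just above it. Pressing slowly now.

>>> play_rows(targets=[[0, -0.002, 0.015, 0, 0, 0], [0, -0.002, 0.025, 0, 0, 0], [0, -0.002, 0.03, 0, 0, 0], [0, -0.002, 0.033, 0, 0, 0], [0, -0.002, 0.036, 0, 0, 0], [0, -0.002, 0.039, 0, 0, 0], [0, -0.002, 0.041, 0, 0, 0], [0, -0.002, 0.042, 0, 0, 0], [0, -0.002, 0.043, 0, 0, 0], [0, -0.002, 0.043, 0, 0, 0]])

```text
clock: 3.35
position: [0.4866, -0.0069, 0.099]
tool_rot: [0.0, 0.979, 0.203, -0.0]
wrist_force: [-3.2, 0.0, 5.1]
finger_gap: 0.0001
grip_force: 2.2
```

>>> play_rows(targets=[[0, 0, 0.001, 0, 0, 0], [0, 0, 0.001, 0, 0, 0], [0, 0, -0.005, 0, 0, 0], [0, 0, -0.015, 0, 0, 0], [0, 0, -0.03, 0, 0, 0], [0, 0, -0.06, 0, 0, 0], [0, 0, -0.1, 0, 0, 0], [0, 0, -0.1, 0, 0, 0], [0, 0, -0.1, 0, 0, 0]])

```text
clock: 4.25
position: [0.4885, -0.0068, 0.2007]
tool_rot: [0.001, 0.979, 0.203, 0.002]
wrist_force: [0.3, 0.2, -0.8]
finger_gap: -0.0002
grip_force: 0.0
```

```bash
python3 -c "
from h import *
c=cam('scene'); save(c,'s2.png',(170,110,300,180),2.5)
shift((.576,.210,.2),(.576,.210,.16))"
```

```text
tilt z [ 1.3e-03 -1.0e-04 -1.0e+00] pos [ 0.4872 -0.0069  0.1992] f [-0.93  0.19 -0.24] t 4.3 q [ 0.36  0.14 -0.45  1.99  0.07  1.02 -1.29]
(0.576, 0.21, 0.2) [ 0.1679 -0.1635 -0.0007]
(0.576, 0.21, 0.16) [ 0.1678 -0.1636  0.0393]
```

View pics/s2.png

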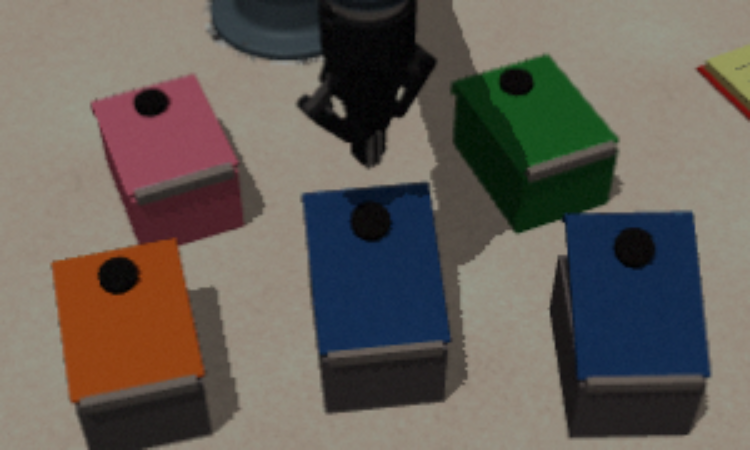

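The crop shows box a's pad at about pixel (318,198), where it was (317,204). I'll triangulate to see whether the lid popped.

```bash
python3 -c "
from h import *
c=cam('scene')
print(proj(c,[[.489,-.007,.106],[.503,-.007,.139],[.486,-.007,.095]]))
g=c[0]['frame'].max(2); n,l,s,ce=cv2.connectedComponentsWithStats((g<45).astype(np.uint8)); print(ce[l[198,318]],s[l[198,318]])"
```

```text
[[317.48134964 203.64607332]
 [318.81402179 198.2140375 ]
 [317.20809148 205.90484328]]
[320.09041096 193.80273973] [308 184  33  23 365]
```

The pad is at 198.4, against 198.2 predicted for open, so box a is open. Moving to box b.

>>> play_rows(targets=[[0.168, -0.164, 0, 0, 0, 0], [0.168, -0.164, 0, 0, 0, 0], [0.168, -0.164, 0, 0, 0, 0], [0.168, -0.164, 0, 0, 0, 0], [0.168, -0.164, 0, 0, 0, 0], [0.168, -0.164, 0.02, 0, 0, 0], [0.168, -0.164, 0.03, 0, 0, 0], [0.168, -0.164, 0.03, 0, 0, 0]])

```text
clock: 5.15
position: [0.5732, 0.2082, 0.1649]
tool_rot: [0.001, 0.979, 0.203, -0.004]
wrist_force: [-0.1, -0.1, -0.3]
finger_gap: 0.0002
grip_force: 0.0
```

```bash
python3 -c "
from h import *
c=cam('wrist'); save(c,'w2.png')
print(proj(c,[[.580,.209,.143]]))
shift((.578,.2095,.145),(.572,.2105,.12),(.566,.2115,.105),(.564,.2115,.098))"
```

```text
[[325.36525288 217.69650892]]
tilt z [-0.0047 -0.0025 -1.    ] pos [0.5742 0.2082 0.1664] f [1.38 0.31 1.33] t 5.2 q [ 0.01  0.43 -0.53  1.73  0.25  1.05 -1.77]
(0.578, 0.2095, 0.145) [0.0041 0.0003 0.0214]
(0.572, 0.2105, 0.12) [-0.0009 -0.003   0.0465]
(0.566, 0.2115, 0.105) [-0.0059 -0.0063  0.0615]
(0.564, 0.2115, 0.098) [-0.0077 -0.0071  0.0685]
```

View pics/w2.png

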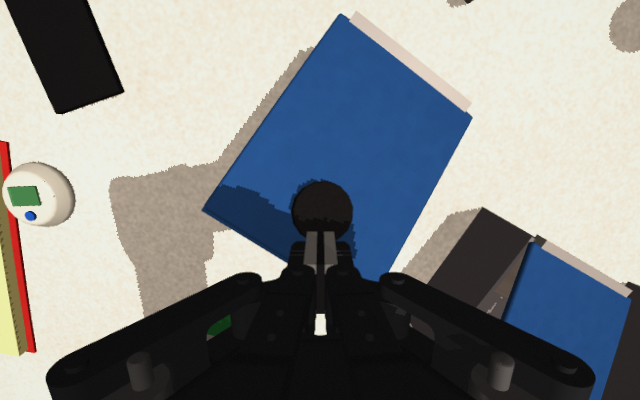

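The wrist view shows box b's pad at (322,210), within about 3 mm of the prediction. Box a, lower right, now stands open. Next I press b along its arc.

>>> play_rows(targets=[[0.005, 0, 0.015, 0, 0, 0], [0.005, 0, 0.021, 0, 0, 0], [0.004, 0, 0.027, 0, 0, 0], [0.003, -0.001, 0.033, 0, 0, 0], [0.002, -0.002, 0.039, 0, 0, 0], [0.0, -0.003, 0.045, 0, 0, 0], [-0.002, -0.004, 0.051, 0, 0, 0], [-0.004, -0.005, 0.056, 0, 0, 0], [-0.006, -0.006, 0.06, 0, 0, 0], [-0.007, -0.006, 0.063, 0, 0, 0], [-0.007, -0.007, 0.065, 0, 0, 0], [-0.007, -0.007, 0.066, 0, 0, 0]])

```text
clock: 6.4
position: [0.5667, 0.2138, 0.1028]
tool_rot: [0.0, 0.979, 0.203, 0.0]
wrist_force: [1.0, -0.2, 3.1]
finger_gap: 0.0001
grip_force: 1.1
```

>>> play_rows(targets=[[0, 0, 0.001, 0, 0, 0], [0, 0, 0.002, 0, 0, 0], [0, 0, 0.003, 0, 0, 0], [0, 0, 0.004, 0, 0, 0], [0, 0, 0.004, 0, 0, 0]])

```text
clock: 6.9
position: [0.5663, 0.214, 0.0996]
tool_rot: [0.0, 0.979, 0.203, -0.0]
wrist_force: [-0.7, -1.0, 6.4]
finger_gap: 0.0
grip_force: 3.1
```

>>> play_rows(targets=[[0, 0, 0.001, 0, 0, 0], [0, 0, 0.0015, 0, 0, 0], [0, 0, 0.0015, 0, 0, 0]])

```text
clock: 7.2
position: [0.5662, 0.214, 0.0991]
tool_rot: [0.001, 0.979, 0.203, -0.0]
wrist_force: [-2.8, -1.5, 10.5]
finger_gap: 0.0001
grip_force: 5.4
```

Force rises to 10 N at z=0.099, so the lid is solid on its stop. Releasing.

>>> play_rows(targets=[[0, 0, 0.001, 0, 0, 0], [0, 0, 0.001, 0, 0, 0], [0, 0, -0.004, 0, 0, 0], [0, 0, -0.01, 0, 0, 0], [0, 0, -0.03, 0, 0, 0], [0, 0, -0.07, 0, 0, 0], [0, 0, -0.12, 0, 0, 0], [0, 0, -0.12, 0, 0, 0], [0, 0, -0.12, 0, 0, 0], [0, 0, -0.12, 0, 0, 0]])

```text
clock: 8.2
position: [0.5649, 0.2135, 0.2156]
tool_rot: [0.0, 0.979, 0.204, -0.002]
wrist_force: [0.4, -0.3, -0.4]
finger_gap: 0.0
grip_force: 0.0
```

```bash
python3 -c "
from h import *
c=cam('scene'); save(c,'s3.png',(170,110,300,180),2.5)
print('b latched/open',proj(c,[[.566,.213,.106],[.582,.211,.139]]),'a latched/open',proj(c,[[.489,-.007,.106],[.503,-.007,.139]]))
shift()"
```

```text
b latched/open [[419.40023629 212.69930381]
 [423.37923143 208.27580841]] a latched/open [[317.48134964 203.64607332]
 [318.81402179 198.2140375 ]]
tilt z [-0.0043 -0.0015 -1.    ] pos [0.5648 0.2134 0.2151] f [-0.17  0.   -0.54] t 8.25 q [ 0.02  0.37 -0.55  1.7   0.21  1.13 -1.75]
```

View pics/s3.png

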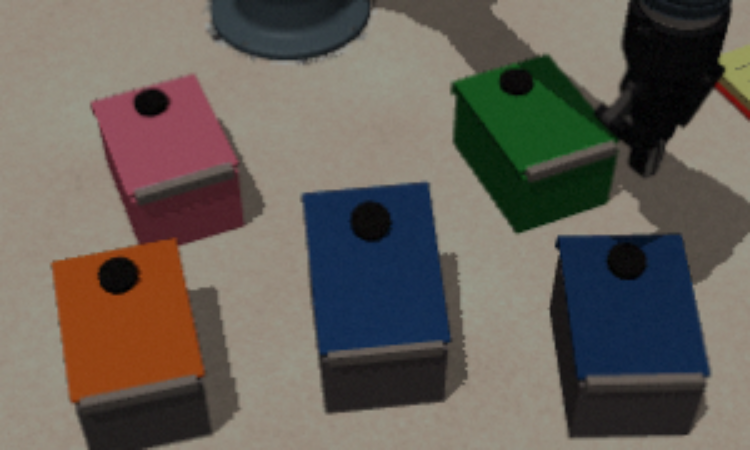

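Box b's pad is now at (420.8,214), which matches latched. Box a is at (318,198), open, and the orange lid is unchanged. The gripper is clear of everything.

```bash
python3 -c "
from bench import hand_in
print(hand_in())"
```

```text
the job is handed in; nothing more can be done
None
```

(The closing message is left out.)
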